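# Hold a sample vial down in the photometer's sprung well

## Robot

A 6-joint arm with a two-finger parallel gripper is mounted at the origin on the work surface. World frame = base frame: x ahead of the robot, y to its left, z up, the work surface at z = 0. Lengths are in m, angles in rad, forces in N, time in s.
With the tool pointing down it reaches from about 0.35 to 0.875 m from the base axis. Payload 4.2 kg.
Tool frame: the origin (TCP) lies midway between the tips of the shut fingers; the grasp point (between the pads) lies robot.grasp_offset behind it (robot.grasp_offset is the distance from the TCP to the grasp point, in m); z points along the fingers, y is the direction in which the jaws open and shut (so a half turn about z gives the same grasp; the last joint's range is limited). The gripper opens to 87 mm and grips with 3 to 60 N. Pads are 19 mm wide; open, the fingers measure 117 mm over their backs; the gripper's body (75 mm by 190 mm) begins 51 mm behind the grasp point.
Start: joints at [0.259, 0.385, 0.008, 0, -1.194, -0.259], TCP at [0.625, 0, 0.187] pointing down, gripper open.
Joint ranges: [-3.14, 3.14], [-1.21, 2.06], [-1.07, 1.41], [-3.16, 2.05], [-2.99, -0.16], [-3.1, 3.1]. Speed limits (rad/s): [2.79, 2.79, 3.14, 3.14, 3.14, 3.14].

## Interface

Orientations are given as a unit quaternion [w, x, y, z].
In Python, from bench import robot gives the robot as it stands.
- The arm moves only by the tool drive_tool, never from a script. Its argument "moves" is one flat list of numbers, 7 for each row, row after row: the closure in counts, from 0 (fully open) to 255 (shut), then the shift along the tool's x, y, z each as a share of 40 mm, from -1 to 1, then the turn, a rotation vector about the tool's x, y, z each as a share of 45 degrees, from -1 to 1. In form: [gripper, tx, ty, tz, ax, ay, az, gripper, tx, ty, tz, ax, ay, az, ...]. A call has 1 to 12 rows; each row shifts and turns the commanded pose from where the row before left it, along the tool's axes as they then stand; what a row does not reach is not made up. A row lasts 1/10 s, in which the tool goes at most 50 mm and 8.59 degrees, less where a joint would pass 70% of its speed; a pose out of reach is approached as far as the arm can. A call with a number of a shift or a turn outside -1 to 1 is refused whole. A call with a gripper value outside its range is refused whole. The fingers move at their own pace and stop on an object; "grip_force" is the grip in N (left out, the last holds). Time passes only in rows, so rows that do not move let the fingers close. It gives the time, the measured TCP pose, the force and the opening at its end, in the units of the state.
- robot.read_state(): the state, without advancing time (a new reading comes with each control period).
- robot.capture(name): name is "scene" or "side" or "wrist"; returns the picture (420x560x3 uint8, red, green, blue); there is no depth.
- robot.camera_params(name): a dict with "K" (3x3 intrinsics, pixels), "extrinsics" (4x4, takes a point from world to camera coordinates). Camera axes: x right, y up, looking along -z (the intrinsics and any distortion apply to the point x, -y, -z); pixel columns grow to the right and rows downward; lengths in m; the calibration is good to about 2 mm. A picture is of the moment at which its call begins: read the wrist's pose just before it. camera_params takes no time and is no camera call; for the wrist camera it gives the pose at the moment of the call.
- robot.job_done(): hands the job in, once; it reports no verdict.
Trained networks look in the newest picture that a camera, given by its name, has taken for a name from the list of things; names that differ only in an ending like _2 or _b are one class to them, and where a whole thing is asked for, a point or a joint stands for the part that bears it (a point fixed in the world has none). Each returns a list of dicts, best first, with "p" (0 to 1); they miss things now and then, are a little off and sometimes report something else, mostly with a low value. They report only what shows in the picture. A call takes as long as a camera call. They do not tell look-alikes from the thing itself.
- robot.masks_of(name, camera): "pixels" (420x560 bool, what is visible of it) and "position" ([column, row] as shares, 0 to 1, of the picture: columns of its width, rows of its height, amid what is visible of it).
- robot.pinpoint(name, camera): "position" ([column, row] as shares, 0 to 1, of the picture: columns of its width, rows of its height: a listed point, or the origin of a listed thing).
The state is a dict: "time_s": time; "joints": joint angles; "dq": joint speeds; "tau": joint torques, N m; "tcp_pos": TCP position; "ee_rot": TCP orientation; "wrist_force": force on the tool from outside, world axes, zero at the start; "torque": the same for the moment, N m; "opening": finger opening in m.
Only numpy, scipy, OpenCV 4.12 (cv2) and the standard library are available. Lean on these libraries where they do the work, as an engineer would, in place of code of your own. Each camera call takes 0.05 s, during which the arm holds its last target.

## Task

Take the flanged sample vial out of the rack by its tall cap, put it upright into the photometer's well and press it gently down against the sprung plunger until its flange is fully home on the metal stop ring around the well. The spring pushes it back up, and the reading is taken only while it is held, so finish while still holding the vial down firmly on the stop; it is glass, so never push it against the instrument with more than 30 N. Leave everything else as it stands.

Things in the scene. Friction and masses are not known exactly. Their poses are not given: they have to be found in the camera images.
- sample_vial: sample vial, the only one in the rack with a wide flange. About 90 g (varies). From the bottom up: clear glass body 28 mm dia. and 60 mm long (lowest 6 mm tapers to 20 mm dia.), black flange 52 mm dia. and 5 mm thick, black cylindrical cap 30 mm dia. and 40 mm tall to hold it by; 105 mm in all. Starts upright in one of the rack's three holes. Origin: centre of its underside; z up along its axis, round about it
- flange_underside (a point): on the sample vial's axis, at the underside of its flange, 60 mm above the vial's origin; this face meets the stop ring
- rack: fixed white vial rack, 75 (x) x 250 (y) x 45 mm high, with three round holes 32 mm dia. in a row along its y at -80, 0 and +80 mm, floor of the holes 10 mm above the bench (a vial's flange underside is 70 mm above the bench there). Origin: centre of its underside on the bench; z up. Rack and photometer may stand on either side of the bench, turned a little
- photometer: fixed white bench instrument: well block 100 (x) x 110 (y) x 95 mm high about its origin, with a lower console (70 mm high, 150 mm wide, screen and keys on top) behind it to its +x, reaching to x = +170 mm. Origin: on the well's vertical axis, on the bench; z up
- well_mouth (a point): centre of the well's mouth, level with the top of the stop ring, 100 mm above the bench. The well is 32 to 33 mm dia., with a 5 mm funnel at its top, beneath the stop ring's 42 mm opening
- stop_ring: fixed aluminium ring round the well's mouth, 60 mm outer and 42 mm inner dia., 5 mm high, its top 100 mm above the bench: the hard stop for the flange
- plunger_face (a point): centre of the sprung plunger's top face in the well; at rest 45 mm below the well's mouth, so a vial stood on it keeps its flange 15 mm above the stop ring
- plunger (a joint): travel of the plunger in m: 0 at rest, grows as it is pressed down, 0.015 when the flange is on the stop ring (0.020 is its own end). Spring: 3.5 N to start it, 350 N/m, so about 9 N just before the stop; beyond, the force rises steeply
- short_vial: glass vial, 28 mm dia., with a low 32 mm dia. x 12 mm black cap and no flange, 72 mm tall; stands in the rack; bystander
- dropper_vial: glass vial, 28 mm dia., with a black cap tapering to a thin spout and no flange, 98 mm tall; stands in the rack; bystander
- spatula: steel spatula, 160 mm long, lying on the bench; bystander
- jar: small glass jar, 44 mm dia., 50 mm tall, standing on the bench; bystander
- beaker: glass beaker, 68 mm dia., 85 mm tall; bystander
- tip_box: grey closed box, 85 x 120 x 60 mm; bystander
- wash_bottle: white plastic bottle, 70 mm dia., 170 mm tall; bystander
- reagent_bottle: amber bottle, 76 mm dia., 150 mm tall; bystander
There are look-alikes about, which are no part of the job. Leave any red look-alike of the sample_vial alone.

How it is judged:
By the outcome, as a careful person would: the job done as asked, in the order asked, and still so for the second after the job is handed in, while the arm keeps its last pose, push and grip.
It also fails if it takes over 56 s, if anything falls off the work surface, if the arm or the gripper's body presses on something with over 40 N, if the wrist force passes 120 N, or if a joint passes its speed limit or range.

## Working session

There is one attempt and no reset: what is moved stays moved. The work goes in short steps, Python scripts to look and compute and a tool call to move; the robot and the scene stay as the last step left them, time stands still between calls to the robot, and variables do not carry over. Pictures are saved under pics/ and viewed, and the job is handed in when it is done.

Besides the shell and the picture viewer there is one more tool, called as a command line: name --argument value ..., lists and objects as JSON in quotes. drive_tool: Moves the arm, as the interface text tells. Shift numbers are shares of 40 mm and turn numbers shares of 45 degrees, none past 1 either way. Its arguments: {"type":"object","properties":{"moves":{"type":"array","items":{"type":"number"}},"grip_force":{"type":"number"}},"required":["moves"]}

```bash
mkdir -p pics; ls
cat > h.py <<'E'
import numpy as np, cv2
from bench import robot
def save(n,im): cv2.imwrite('pics/'+n,cv2.cvtColor(im,cv2.COLOR_RGB2BGR))
def params(c):
    p=robot.camera_params(c); return np.array(p['K']),np.array(p['extrinsics']),p
def proj(c,P,pr=None):
    K,E,_=pr or params(c); q=E[:3,:3]@np.array(P)+E[:3,3]; v=K@np.array([q[0],-q[1],-q[2]]); return v[:2]/v[2]
def ray(c,uv,pr=None):
    K,E,_=pr or params(c); d=np.linalg.inv(K)@np.array([uv[0],uv[1],1]); d=E[:3,:3].T@np.array([d[0],-d[1],-d[2]])
    return -E[:3,:3].T@E[:3,3], d/np.linalg.norm(d)
def atz(c,uv,z,pr=None):
    o,d=ray(c,uv,pr); return o+d*(z-o[2])/d[2]
def tri(rs):
    A=0;b=0
    for o,d in rs:
        M=np.eye(3)-np.outer(d,d); A=A+M; b=b+M@o
    X=np.linalg.solve(A,b); return X,[np.linalg.norm((np.eye(3)-np.outer(d,d))@(X-o)) for o,d in rs]
E
python3 - <<'E'
from h import *
print(robot.grasp_offset)
s=robot.read_state();print(s)
for c in ['scene','side','wrist']:
    im=robot.capture(c);save(c+'0.png',im)
    print(c,params(c)[2])
    for n in ['sample_vial','flange_underside','well_mouth','rack','photometer','short_vial','dropper_vial']:
        print(n,[(round(r['p'],2),np.round(np.array(r['position'])*[560,420],1)) for r in robot.pinpoint(n,c)])
E
```

```text
pics
0.0187
{'time_s': 0.0, 'joints': array([ 2.58572750e-01,  3.85532983e-01,  6.61953587e-03, -5.06562474e-04,
       -1.19395283e+00, -2.58609385e-01]), 'dq': array([ 1.56660476e-03, -1.33218572e-03,  7.85917058e-06, -1.21354576e-03,
       -5.41159623e-04, -1.60418840e-03]), 'tau': array([ 5.69075401e-04, -3.90661991e+01,  1.87403029e+01,  4.22001421e+00,
        1.09914420e-02, -1.81494070e-04]), 'tcp_pos': array([6.24330054e-01, 2.91884213e-06, 1.86170302e-01]), 'ee_rot': array([-0.00077629, -0.70702735,  0.70718541,  0.00072385]), 'wrist_force': array([0.38042175, 0.18478886, 0.22304403]), 'torque': array([ 0.02414994,  0.06486406, -0.04892031]), 'opening': 0.0866044521564221}
scene {'K': array([[429.88776522,   0.        , 284.34903168],
       [  0.        , 429.88776522, 214.21084339],
       [  0.        ,   0.        ,   1.        ]]), 'extrinsics': array([[-0.79152469,  0.61103106, -0.01138898,  0.48089107],
       [-0.51455858, -0.65626907,  0.55185177,  0.23527036],
       [ 0.32972433,  0.4426646 ,  0.83386445, -1.49762085],
       [ 0.        ,  0.        ,  0.      
[... 1807 characters left out ...]
     , 276.56200384],
       [  0.        , 361.79737641, 208.03022356],
       [  0.        ,   0.        ,   1.        ]]), 'extrinsics': array([[-9.99999774e-01, -6.66199425e-04,  9.22288040e-05,
         6.26587065e-01],
       [ 6.22033766e-04, -9.68290716e-01, -2.49825346e-01,
         3.06708045e-02],
       [ 2.55737796e-04, -2.49825232e-01,  9.68290911e-01,
        -3.90622079e-01],
       [ 0.00000000e+00,  0.00000000e+00,  0.00000000e+00,
         1.00000000e+00]])}
sample_vial [(0.42, array([475.1, 185.2]))]
flange_underside [(0.94, array([280.8, 308.1])), (0.91, array([385.4, 304.3]))]
well_mouth []
rack [(0.69, array([366.2, 333.7]))]
photometer []
short_vial []
dropper_vial []
```

View pics/scene0.png

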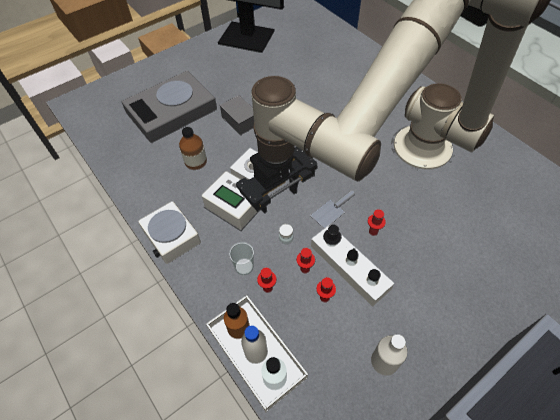

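View pics/side0.png

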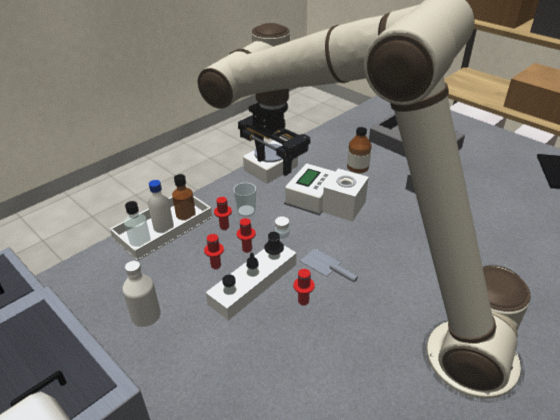

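View pics/wrist0.png

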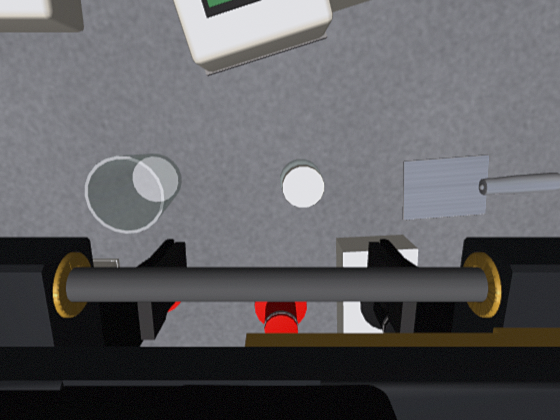

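Run:
```python
from h import *
a=cv2.imread('pics/scene0.png')[210:310,290:410];b=cv2.imread('pics/side0.png')[220:320,200:320]
cv2.imwrite('pics/crop0.png',np.hstack([cv2.resize(a,None,fx=3.3,fy=3.3,interpolation=2),cv2.resize(b,None,fx=3.3,fy=3.3,interpolation=2)]))
a=cv2.imread('pics/scene0.png')[140:230,190:290];b=cv2.imread('pics/side0.png')[155:225,280:380]
cv2.imwrite('pics/crop1.png',np.hstack([cv2.resize(a,(400,400),interpolation=2),cv2.resize(b,(400,400),interpolation=2)]))
def T(u,v): return tri([ray('scene',u),ray('side',v)])
print('flange',T((333.9,236),(273.8,249)))
print('orig',T((327,243.8),(272,264)))
print('well',T((252.6,164.1),(347.4,178.9)), atz('side',(347.4,178.9),.1),atz('scene',(252.6,164.1),.1))
print('rack',T((351.6,267.9),(254.2,288.1)),atz('side',(254.2,288.1),0),atz('scene',(351.6,267.9),0))
print('drop',T((350.4,266.8),(254.2,277.9)),'short',T((369.6,287.6),(229.4,300.9)))
print('photo',atz('side',(342.1,208.9),0),atz('scene',(251.8,183.3),0))
```

```text
flange (array([0.51536515, 0.11282093, 0.07275613]), [np.float64(0.002250365363386297), np.float64(0.002250365363386252)])
orig (array([0.52466757, 0.10439634, 0.01285176]), [np.float64(0.009474957868629393), np.float64(0.009474957868629523)])
well (array([ 0.55356043, -0.22970911,  0.10033611]), [np.float64(0.0011860967432488266), np.float64(0.0011860967432489279)]) [ 0.55420141 -0.23186017  0.1       ] [ 0.55403954 -0.22853692  0.1       ]
rack (array([ 0.50897316,  0.19323399, -0.00739167]), [np.float64(0.0014441540301747947), np.float64(0.0014441540301746406)]) [ 5.03686127e-01  1.99237131e-01 -1.11022302e-16] [0.51158427 0.19394587 0.        ]
drop (array([0.51747744, 0.19003173, 0.01685408]), [np.float64(0.004161057264266683), np.float64(0.004161057264266652)]) short (array([0.51481662, 0.27168532, 0.00258438]), [np.float64(0.000764220703144868), np.float64(0.000764220703144886)])
photo [ 0.54962795 -0.21140963  0.        ] [ 0.56065073 -0.23638897  0.        ]
```

View pics/crop0.png

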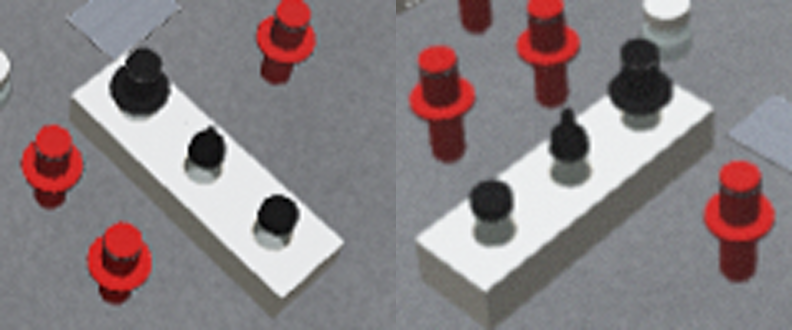

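View pics/crop1.png

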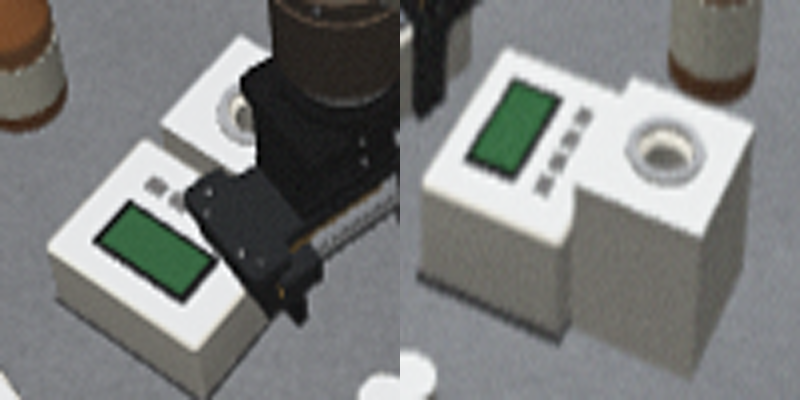

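The black-flanged vial is at scene (333,235) and side (273,245). Things it could be confused with: red flanged vials at scene (377,221), (306,259), (326,290) and (267,279); dropper vial at (351,256); short vial at (374,276). The crop confirms that the black one in the rack's end hole has the wide flange. The well shows at scene (252,164) and side (347,179).

drive_tool --moves '[0,-0.35,0.34,0,0,0,0,0,-0.35,0.34,0,0,0,0,0,-0.35,0.34,0,0,0,0,0,-0.35,0.34,0,0,0,0,0,-0.35,0.34,0,0,0,0,0,-0.35,0.34,0,0,0,0,0,-0.35,0.34,0,0,0,0,0,-0.35,0.34,0,0,0,0,0,0,0,0,0,0,0,0,0,0,0,0,0,0]'

```text
time_s: 2.2
tcp_pos: [0.5163, 0.1122, 0.1876]
ee_rot: [-0.0, 0.707, -0.707, 0.0]
wrist_force: [0.4, -1.0, -0.5]
opening: 0.0867
```

```bash
cat > look.py <<'E'
from h import *
import sys
tag=sys.argv[1]; names=sys.argv[2].split(',')
s=robot.read_state();print(s['time_s'],s['tcp_pos'],s['ee_rot'],s['wrist_force'],s['opening'])
for c in sys.argv[3].split(','):
    pr=params(c); im=robot.capture(c);save(f'{c}_{tag}.png',im)
    for n in names:
        for r in robot.pinpoint(n,c):
            uv=np.array(r['position'])*[560,420]
            z={'sample_vial':.01,'flange_underside':.07,'well_mouth':.1}.get(n,0)
            print(c,n,round(r['p'],2),uv.round(1),atz(c,uv,z,pr).round(4))
E
python3 look.py 1 sample_vial,flange_underside,well_mouth scene,side,wrist
```

```text
2.2 [0.51634158 0.11220634 0.1875732 ] [-2.98315332e-04  7.07433171e-01 -7.06780147e-01  2.08613896e-04] [ 0.3972985  -1.02940784 -0.48556764] 0.08674598758743471
scene sample_vial 0.9 [322.7 297.1] [0.6391 0.2137 0.01  ]
scene sample_vial 0.81 [302.2 268.2] [0.6281 0.1105 0.01  ]
scene sample_vial 0.56 [266.6 289.5] [0.7475 0.1006 0.01  ]
scene sample_vial 0.52 [370.6 235.1] [0.3969 0.1514 0.01  ]
scene sample_vial 0.51 [330.5 246.2] [0.5167 0.106  0.01  ]
scene flange_underside 0.89 [322.9 289. ] [0.643  0.2135 0.07  ]
scene flange_underside 0.7 [308.8 259.6] [0.6171 0.1235 0.07  ]
scene flange_underside 0.66 [377.1 222.4] [0.3845 0.152  0.07  ]
scene flange_underside 0.66 [266.2 277.9] [0.7419 0.0958 0.07  ]
scene flange_underside 0.58 [332.6 237. ] [0.5182 0.1096 0.07  ]
scene well_mouth 0.58 [252.3 164.2] [ 0.5551 -0.2288  0.1   ]
side sample_vial 0.83 [305.4 299.8] [0.3769 0.1437 0.01  ]
side sample_vial 0.79 [224.8 228.6] [0.7286 0.107  0.01  ]
side sample_vial 0.63 [216.3 268.9] [0.6187 0.2283 0.01  ]
side sample_vial 0.6 [248.6 248.9] [0.6148 0.1171 0.01  ]
side sample_vial 
[... 224 characters left out ...]
  0.07  ]
side flange_underside 0.75 [219.4 211.2] [0.7404 0.1105 0.07  ]
side flange_underside 0.71 [273.  249.1] [0.5185 0.1152 0.07  ]
wrist sample_vial 0.91 [181.4 184.3] [0.6183 0.1152 0.01  ]
wrist sample_vial 0.84 [398.7 209.4] [0.3868 0.1426 0.01  ]
wrist sample_vial 0.82 [277.5 179.7] [0.517  0.1104 0.01  ]
wrist sample_vial 0.77 [ 66.3 166.6] [0.7369 0.0965 0.01  ]
wrist flange_underside 0.93 [163.2 198.5] [0.6194 0.1168 0.07  ]
wrist flange_underside 0.73 [ 27.3 171.1] [0.7367 0.0921 0.07  ]
wrist flange_underside 0.69 [273.5 191.1] [0.5207 0.1101 0.07  ]
wrist flange_underside 0.57 [420.  229.6] [0.3867 0.146  0.07  ]
wrist flange_underside 0.25 [37.6 68.1] [0.7137 0.0072 0.07  ]
```

View pics/wrist_1.png

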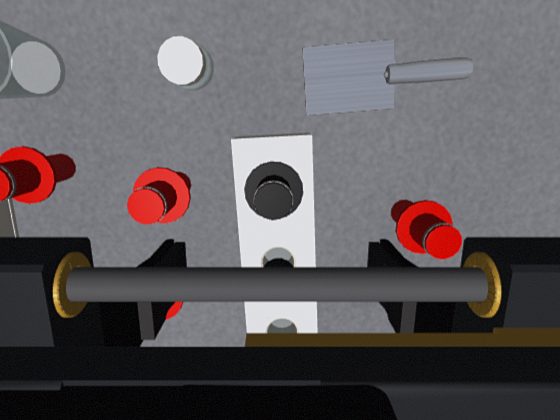

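View pics/scene_1.png

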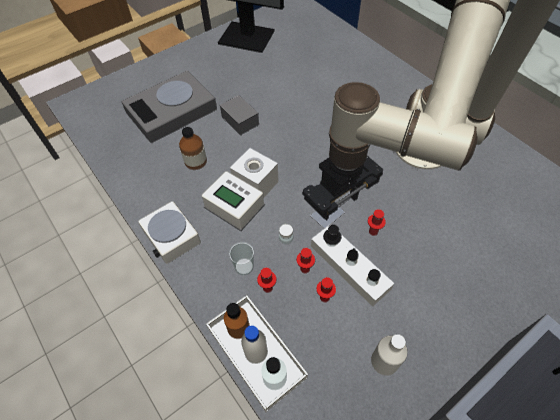

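Run:
```python
from h import *
im=cv2.imread('pics/wrist_1.png')
g=cv2.cvtColor(im,cv2.COLOR_BGR2GRAY); roi=g[150:232,236:312]
m=(roi<95).astype(np.uint8)
cs,_=cv2.findContours(m,cv2.RETR_EXTERNAL,cv2.CHAIN_APPROX_NONE);c=max(cs,key=cv2.contourArea)
e=cv2.fitEllipse(c);u=np.array(e[0])+[236,150];print('flange',u,e[1],atz('wrist',u,.0725))
print('proj cap top', atz('wrist',(273,197),.115))
# overlay
def circ(cam,c,r,z,im,col):
    pts=[proj(cam,(c[0]+r*np.cos(t),c[1]+r*np.sin(t),z)) for t in np.linspace(0,6.28,40)]
    cv2.polylines(im,[(np.array(pts)*4).round().astype(int)],True,col,1)
for cam in ['wrist']:
    b=cv2.resize(im,None,fx=4,fy=4)
    C=atz('wrist',u,.0725)
    circ(cam,C,.026,.075,b,(0,255,0));circ(cam,C,.026,.07,b,(0,200,0));circ(cam,C,.015,.115,b,(255,255,0))
    cv2.imwrite('pics/w1o.png',b[560:1000,860:1360])
C=atz('wrist',u,.0725)
for cam in ['scene','side']:
    i=cv2.imread(f'pics/{cam}_1.png');b=cv2.resize(i,None,fx=4,fy=4)
    circ(cam,C,.026,.075,b,(0,255,0));circ(cam,C,.015,.115,b,(255,255,0))
    W=(.5542,-.2302)
    circ(cam,W,.030,.1,b,(0,0,255));circ(cam,W,.021,.1,b,(0,0,255))
    p=(proj(cam,C)*4).astype(int);q=(proj(cam,(*W,.1))*4).astype(int)
    cv2.imwrite(f'pics/{cam}1o.png',np.hstack([b[x[1]-150:x[1]+150,x[0]-200:x[0]+200] for x in (p,q)]))
```

```text
flange [273.41556931 189.98390198] (56.2951774597168, 56.90229797363281) [0.5206158  0.10879246 0.0725    ]
proj cap top [0.52057933 0.10554842 0.115     ]
```

View pics/w1o.png

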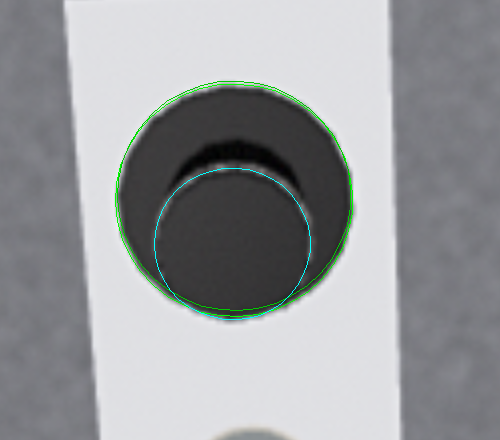

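View pics/scene1o.png

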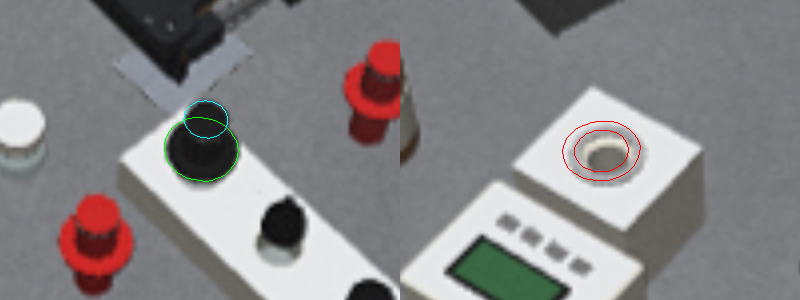

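View pics/side1o.png

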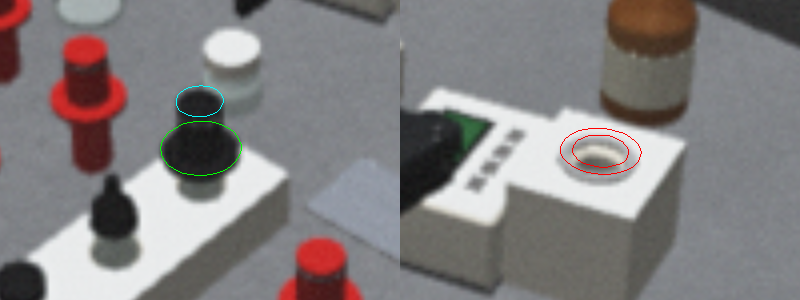

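drive_tool --moves '[0,0.055,-0.08,0,0,0,0,0,0,0,0.33,0,0,0,0,0,0,0.33,0,0,0,0,0,0,0.33,0,0,0,0,0,0,0.33,0,0,0,0,0,0,0.33,0,0,0,0,0,0,0.33,0,0,0,0,0,0,0.33,0,0,0,0,0,0,0.33,0,0,0,0,0,0,0,0,0,0,0,0,0,0,0,0,0]'

```text
time_s: 3.9
tcp_pos: [0.5198, 0.1098, 0.0818]
ee_rot: [0.0, 0.707, -0.707, 0.0]
wrist_force: [0.8, 0.7, -0.2]
opening: 0.0871
```

```bash
python3 look.py 2 flange_underside wrist,side
```

```text
3.9 [0.5197597  0.10976907 0.08184316] [ 4.60724099e-05  7.07170800e-01 -7.07042736e-01  1.62407303e-04] [ 0.76022963  0.6759276  -0.24074206] 0.08708782994590922
wrist flange_underside 0.9 [114.8 233.3] [0.6203 0.1126 0.07  ]
wrist flange_underside 0.88 [279.  229.7] [0.5199 0.1102 0.07  ]
side flange_underside 0.98 [242.6 234.6] [0.6177 0.1319 0.07  ]
side flange_underside 0.97 [216.2 249.7] [0.6225 0.2184 0.07  ]
side flange_underside 0.89 [220.6 211.1] [0.7384 0.1078 0.07  ]
side flange_underside 0.72 [302.1 287.3] [0.3739 0.1601 0.07  ]
side flange_underside 0.61 [148.5 317.7] [0.5584 0.4643 0.07  ]
side flange_underside 0.59 [272.3 246.1] [0.5279 0.1084 0.07  ]
```

View pics/wrist_2.png

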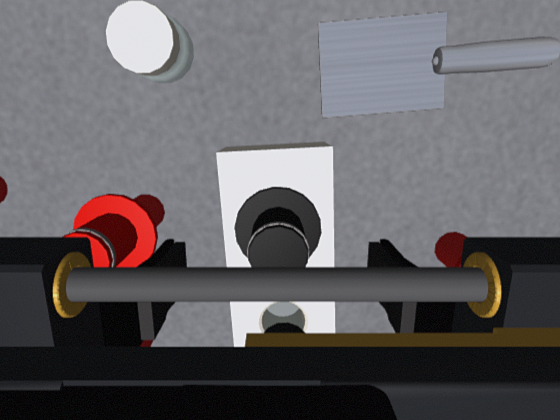

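View pics/side_2.png

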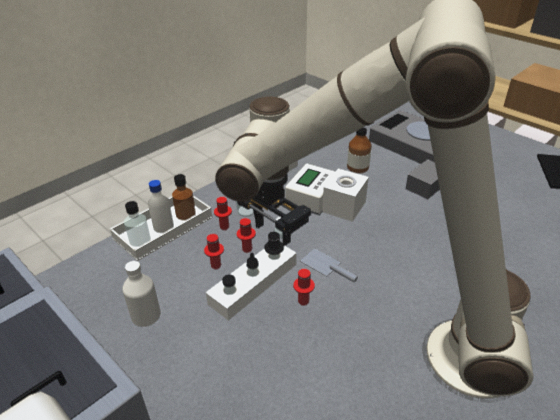

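drive_tool --moves '[255,0,0,0,0,0,0,255,0,0,0,0,0,0,255,0,0,0,0,0,0,255,0,0,0,0,0,0,255,0,0,0,0,0,0,255,0,0,0,0,0,0,255,0,0,0,0,0,0,255,0,0,0,0,0,0]' --grip_force 45

```text
time_s: 4.9
tcp_pos: [0.5194, 0.1098, 0.0816]
ee_rot: [0.0, 0.707, -0.707, -0.0]
wrist_force: [-0.1, 0.6, 0.0]
opening: 0.0309
```

```bash
python3 look.py 3 flange_underside wrist
```

```text
4.9 [0.51937575 0.10982558 0.08164363] [ 2.88860680e-05  7.07121525e-01 -7.07092037e-01 -4.88045927e-06] [-0.06148944  0.57628226  0.02524358] 0.03092645193135367
wrist flange_underside 0.9 [115.6 235.1] [0.6195 0.1137 0.07  ]
wrist flange_underside 0.57 [277.  228.2] [0.5207 0.1092 0.07  ]
```

View pics/wrist_3.png

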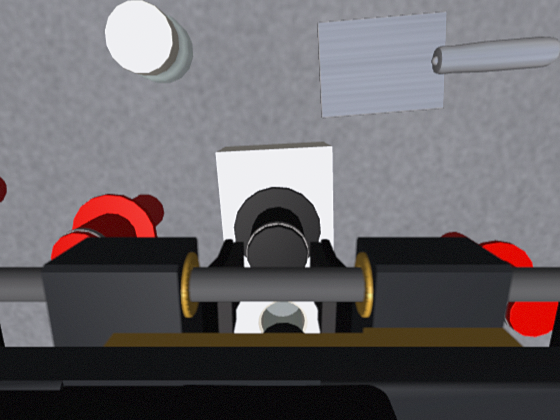

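drive_tool --moves '[255,0,0,-0.1,0,0,0,255,0,0,-0.2,0,0,0,255,0,0,-0.4,0,0,0,255,0,0,-0.4,0,0,0,255,0,0,-0.4,0,0,0,255,0,0,-0.4,0,0,0,255,0,0,-0.4,0,0,0,255,0,0,-0.4,0,0,0,255,0,0,-0.3,0,0,0,255,0,0,0,0,0,0,255,0,0,0,0,0,0]'

```text
time_s: 6.1
tcp_pos: [0.5191, 0.1098, 0.2015]
ee_rot: [0.0, -0.707, 0.707, 0.0]
wrist_force: [0.5, -0.9, -0.3]
opening: 0.0003
```

drive_tool --moves '[255,0.3,-0.05,0,0,0,0,255,0.6,-0.09,0,0,0,0,255,0.6,-0.09,0,0,0,0,255,0.6,-0.09,0,0,0,0,255,0.6,-0.09,0,0,0,0,255,0.6,-0.09,0,0,0,0,255,0.6,-0.09,0,0,0,0,255,0.6,-0.09,0,0,0,0,255,0.6,-0.09,0,0,0,0,255,0.6,-0.09,0,0,0,0,255,0.3,0,0,0,0,0,255,0.2,0,0,0,0,0]'

```text
time_s: 7.3
tcp_pos: [0.5531, -0.1394, 0.2007]
ee_rot: [-0.001, -0.707, 0.708, 0.001]
wrist_force: [1.0, -0.5, -0.1]
opening: 0.0002
```

drive_tool --moves '[255,0,0,0,0,0,0,255,0,0,0,0,0,0]'

```text
time_s: 7.5
tcp_pos: [0.5536, -0.1378, 0.2015]
ee_rot: [0.0, 0.707, -0.707, -0.0]
wrist_force: [-0.8, -0.3, -0.1]
opening: 0.0003
```

```bash
python3 look.py 4 well_mouth,sample_vial scene,wrist,side
```

```text
7.5 [ 0.55356297 -0.13780095  0.20150228] [ 5.57088895e-05  7.07218564e-01 -7.06994955e-01 -1.82627059e-04] [-0.81694492 -0.32194588 -0.07549196] 0.00032554533117610184
scene well_mouth 0.74 [254. 163.] [ 0.548  -0.2294  0.1   ]
scene well_mouth 0.46 [245.2 267. ] [0.7742 0.0484 0.1   ]
scene sample_vial 0.79 [268.2 287.2] [0.7399 0.0977 0.01  ]
scene sample_vial 0.64 [305.5 268.1] [0.6204 0.116  0.01  ]
scene sample_vial 0.63 [373.3 231.3] [0.3812 0.1467 0.01  ]
scene sample_vial 0.63 [325.5 300.1] [0.6385 0.2252 0.01  ]
wrist well_mouth 0.97 [277.9  85.9] [ 0.5546 -0.2269  0.1   ]
side well_mouth 0.82 [349.3 181.2] [ 0.5426 -0.2265  0.1   ]
side sample_vial 0.86 [224.5 225.8] [0.7389 0.0994 0.01  ]
side sample_vial 0.85 [271.9 263.4] [0.5278 0.1121 0.01  ]
side sample_vial 0.79 [217.  265.7] [0.6267 0.2195 0.01  ]
side sample_vial 0.73 [305.7 302.2] [0.3712 0.1489 0.01  ]
side sample_vial 0.54 [246.5 209.3] [0.7506 0.0025 0.01  ]
```

View pics/wrist_4.png

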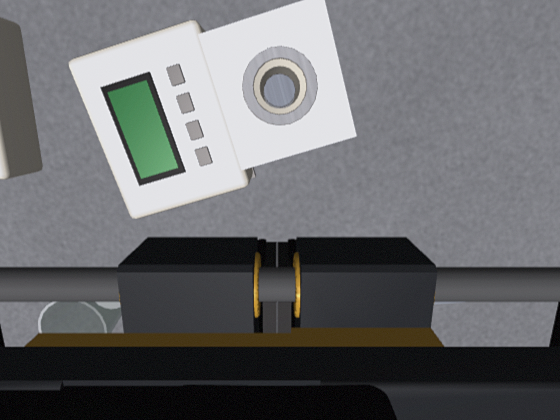

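View pics/side_4.png

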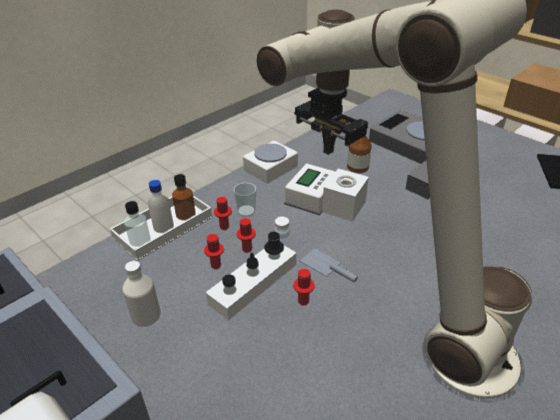

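The fingers closed to 0 during the lift, so the grasp was lost. The vial looks to be upright in the rack still, at side (273,245). I'll measure the well from this view, then work out why the grasp failed.

Run:
```python
from h import *
im=cv2.imread('pics/wrist_4.png')
# hole / ring fit
hsv=cv2.cvtColor(im,cv2.COLOR_BGR2HSV);g=cv2.cvtColor(im,cv2.COLOR_BGR2GRAY)
roi=g[40:132,235:325]
m=(roi<205).astype(np.uint8);m[:6]=0
n,l,st,ce=cv2.connectedComponentsWithStats(m);i=1+np.argmax(st[1:,4])
cs,_=cv2.findContours((l==i).astype(np.uint8),cv2.RETR_EXTERNAL,cv2.CHAIN_APPROX_NONE);e=cv2.fitEllipse(max(cs,key=cv2.contourArea))
u=np.array(e[0])+[235,40];print(u,e[1],atz('wrist',u,.0985))
a=cv2.imread('pics/side_4.png')[215:315,200:320];b=cv2.imread('pics/scene_4.png')[210:310,290:410];c=cv2.imread('pics/wrist_3.png')[170:350,170:390]
cv2.imwrite('pics/c4.png',np.hstack([cv2.resize(a,(330,300),interpolation=2),cv2.resize(b,(330,300),interpolation=2)]))
cv2.imwrite('pics/c3.png',cv2.resize(c,None,fx=3,fy=3,interpolation=2))
```

```text
[279.51797485  85.3918457 ] (74.75048828125, 79.00797271728516) [ 0.55319907 -0.22787113  0.0985    ]
```

View pics/c4.png

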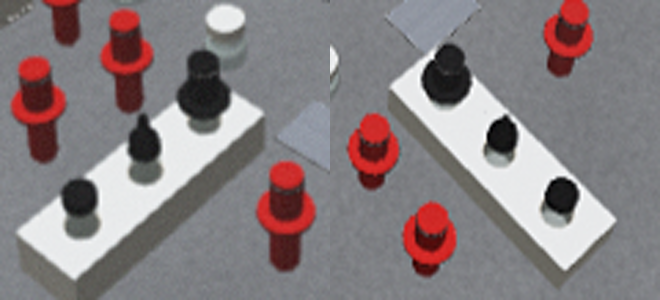

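View pics/c3.png

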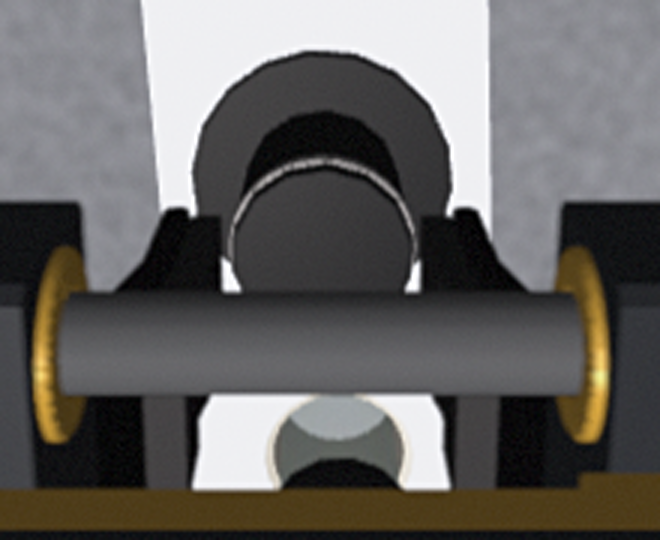

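Run:
```python
from h import *
# wrist cam extrinsics as at wrist_3: shift from the current pose (same orientation)
K,E,_=params('wrist'); s=robot.read_state()
d=np.array([.51938,.10983,.08164])-s['tcp_pos']
E2=E.copy();E2[:3,3]=E[:3,3]-E[:3,:3]@d; pr=(K,E2,None)
t=np.array([.51938,.10983,.08164])
print('cam',-E2[:3,:3].T@E2[:3,3]-t)
im=cv2.imread('pics/wrist_3.png');b=cv2.resize(im,None,fx=3,fy=3,interpolation=2)
def line(P,col): cv2.polylines(b,[(np.array([proj('wrist',p,pr) for p in P])*3).astype(int)],False,col,1)
for sx in (-1,1):
    for sy in (-1,1): line([t+[sx*.0155,sy*.0095,0],t+[sx*.0155,sy*.0095,.04]],(0,255,255))
th=np.linspace(0,6.29,50)
def circ(c,r,z,col): line([(c[0]+r*np.cos(a),c[1]+r*np.sin(a),z) for a in th],col)
for cy,col in ((.110,(0,255,0)),):
  c=(.5199,cy); circ(c,.026,.075,col);circ(c,.015,.115,col);circ(c,.015,.1,col)
cv2.imwrite('pics/c3b.png',b[480:1060,480:1200])
```

```text
cam [ 0.00171284 -0.06749806  0.1985689 ]
```

View pics/c3b.png

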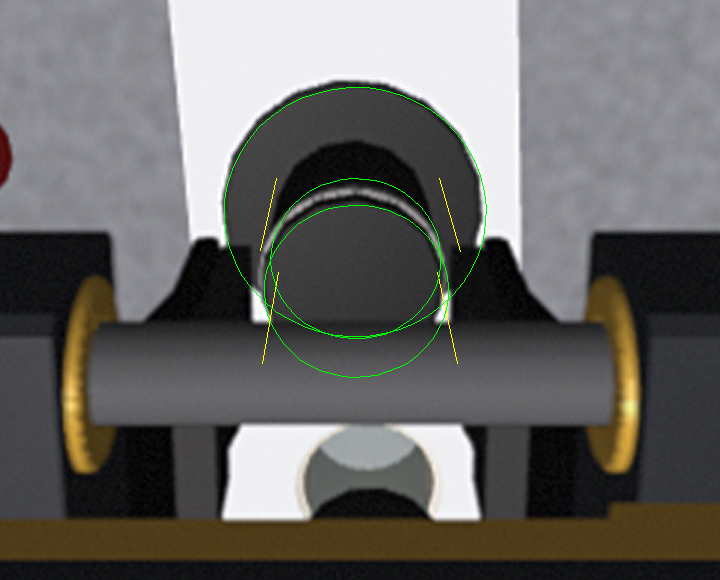

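Run:
```python
from h import *
s=robot.read_state();t=s['tcp_pos'];print(s['joints'])
out=[]
for c in ('scene','side'):
    im=cv2.imread(f'pics/{c}_4.png');b=cv2.resize(im,None,fx=6,fy=6,interpolation=2)
    p=(proj(c,t)*6).astype(int)
    for h in (0,.0187,.0697):
        q=(proj(c,t+[0,0,h])*6).astype(int);cv2.circle(b,q,3,(0,255,0),-1)
    print(c,proj(c,t))
    out.append(b[p[1]-300:p[1]+200,p[0]-200:p[0]+200])
cv2.imwrite('pics/c4t.png',np.hstack(out))
```

```text
[ 3.97438369e-02  2.82440678e-01 -1.05708608e-01 -2.29299024e-06
 -1.18255947e+00 -3.92834341e-02]
scene [268.68135589 160.06923144]
side [328.65245048 162.57794315]
```

View pics/c4t.png

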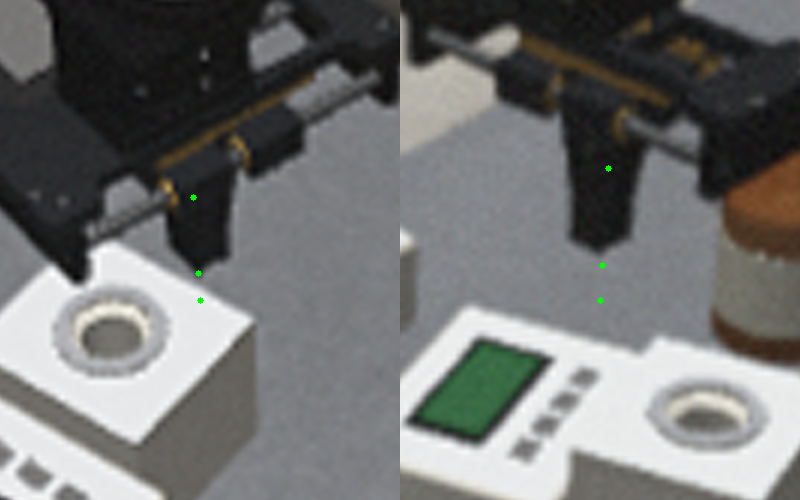

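All three views put the fingertips about 33 mm above the reported TCP, so the first grip held only the cap's top few mm. The vial is still upright in its hole. I'll go back and grip about 33 mm lower, with a check on the way.

drive_tool --moves '[0,-0.3,0.04,0,0,0,0,0,-0.6,0.08,0,0,0,0,0,-0.6,0.08,0,0,0,0,0,-0.6,0.08,0,0,0,0,0,-0.6,0.08,0,0,0,0,0,-0.6,0.08,0,0,0,0,0,-0.6,0.08,0,0,0,0,0,-0.6,0.08,0,0,0,0,0,-0.6,0.08,0,0,0,0,0,-0.6,0.08,0,0,0,0,0,-0.3,0.08,0,0,0,0,0,-0.16,0,0,0,0,0]'

```text
time_s: 9.15
tcp_pos: [0.5196, 0.1094, 0.2017]
ee_rot: [0.0, 0.708, -0.707, -0.0]
wrist_force: [0.8, -0.6, -0.4]
opening: 0.0845
```

drive_tool --moves '[0,0,0,0.4,0,0,0,0,0,0,0.4,0,0,0,0,0,0,0.4,0,0,0,0,0,0,0.4,0,0,0,0,0,0,0.4,0,0,0,0,0,0,0.2,0,0,0,0,0,0,0,0,0,0,0,0,0,0,0,0,0]'

```text
time_s: 9.95
tcp_pos: [0.5207, 0.1081, 0.1142]
ee_rot: [0.0, -0.707, 0.707, -0.0]
wrist_force: [0.1, 0.4, -0.1]
opening: 0.0872
```

```bash
python3 look.py 5 flange_underside wrist,side
cat > ov.py <<'E'
from h import *
import sys
tag,cx,cy,dz=sys.argv[1],float(sys.argv[2]),float(sys.argv[3]),float(sys.argv[4])
b=cv2.resize(cv2.imread(f'pics/wrist_{tag}.png'),None,fx=3,fy=3,interpolation=2)
th=np.linspace(0,6.29,60)
for r,z,col in ((.026,.075+dz,(0,255,0)),(.015,.115+dz,(255,255,0))):
    P=[proj('wrist',(cx+r*np.cos(a),cy+r*np.sin(a),z)) for a in th]
    cv2.polylines(b,[(np.array(P)*3).astype(int)],False,col,1)
p=(proj('wrist',(cx,cy,.09+dz))*3).astype(int)
y0=max(p[1]-300,0);x0=max(p[0]-350,0)
cv2.imwrite(f'pics/ov_{tag}.png',b[y0:y0+590,x0:x0+700])
E
python3 ov.py 5 .5199 .1085 0
```

```text
9.95 [0.52070757 0.10814796 0.11420874] [ 3.47530299e-04 -7.07055826e-01  7.07157581e-01 -3.06076100e-04] [ 0.07959547  0.37055595 -0.1207012 ] 0.08719228858705892
wrist flange_underside 0.95 [136.6 222.7] [0.6204 0.114  0.07  ]
wrist flange_underside 0.86 [277.7 216.4] [0.5216 0.1093 0.07  ]
wrist flange_underside 0.78 [466.2 261.8] [0.3857 0.1432 0.07  ]
wrist flange_underside 0.71 [133.  341.2] [0.6323 0.2087 0.07  ]
side flange_underside 0.89 [221.1 210.5] [0.7395 0.1051 0.07  ]
side flange_underside 0.85 [273.3 245.3] [0.5284 0.1044 0.07  ]
side flange_underside 0.73 [300.5 287.4] [0.3764 0.1631 0.07  ]
side flange_underside 0.61 [215.  252.8] [0.6157 0.2281 0.07  ]
side flange_underside 0.37 [246.4 209.7] [0.6904 0.0527 0.07  ]
side flange_underside 0.36 [343.2 206.7] [ 0.5007 -0.1495  0.07  ]
```

View pics/ov_5.png

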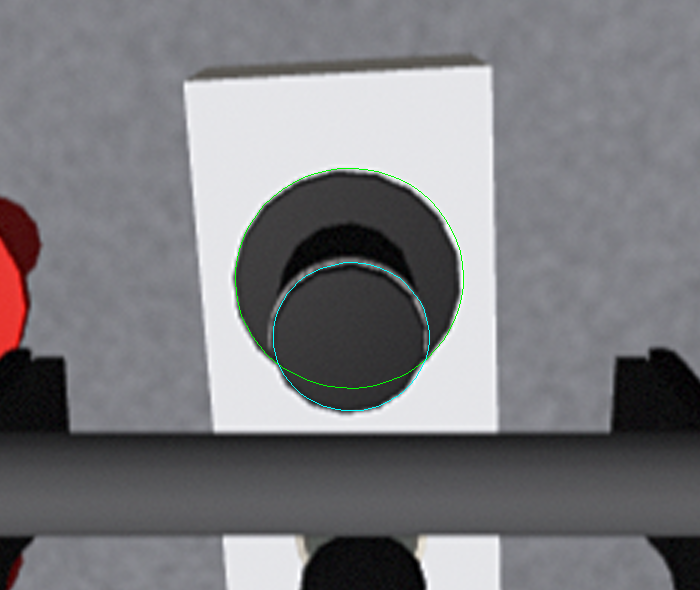

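View pics/side_5.png

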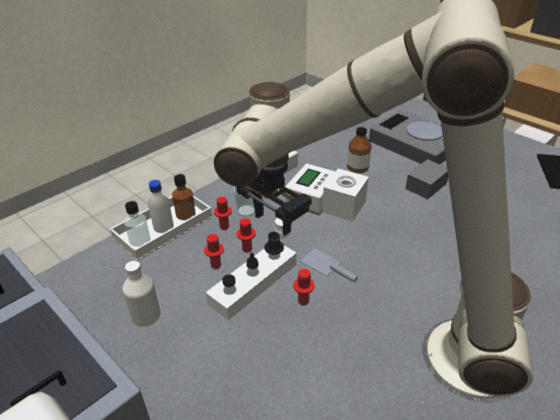

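drive_tool --moves '[0,0,0,0.32,0,0,0,0,0,0,0.32,0,0,0,0,0,0,0.32,0,0,0,0,0,0,0.32,0,0,0,0,0,0,0.32,0,0,0,0,0,0,0,0,0,0,0,0,0,0,0,0,0]'

```text
time_s: 10.85
tcp_pos: [0.5206, 0.1084, 0.0501]
ee_rot: [-0.0, 0.707, -0.707, 0.0]
wrist_force: [-0.4, 0.2, 0.6]
opening: 0.0868
```

```bash
python3 look.py 6 flange_underside wrist,side; python3 ov.py 6 .5195 .1088 0
python3 - <<'E'
from h import *
b=cv2.imread('pics/side_6.png')[190:290,210:330];cv2.imwrite('pics/c6.png',cv2.resize(b,None,fx=5,fy=5,interpolation=2))
E
```

```text
10.85 [0.52057792 0.10837015 0.05014852] [-2.50656185e-04  7.07221730e-01 -7.06991737e-01  2.14346761e-04] [-0.3732967   0.20993141  0.59911695] 0.08684559706651941
wrist flange_underside 0.82 [ 97.9 255.2] [0.6165 0.1128 0.07  ]
wrist flange_underside 0.68 [281.4 250.6] [0.5196 0.1101 0.07  ]
side flange_underside 0.86 [223.5 211.7] [0.7304 0.1038 0.07  ]
side flange_underside 0.83 [300.  287.3] [0.3776 0.1636 0.07  ]
side flange_underside 0.69 [215.2 253.3] [0.6138 0.2289 0.07  ]
side flange_underside 0.67 [274.9 247.1] [0.5204 0.1064 0.07  ]
side flange_underside 0.6 [357.6 168.1] [ 0.5944 -0.3371  0.07  ]
side flange_underside 0.56 [245.6 235.8] [0.6083 0.1295 0.07  ]
```

View pics/ov_6.png

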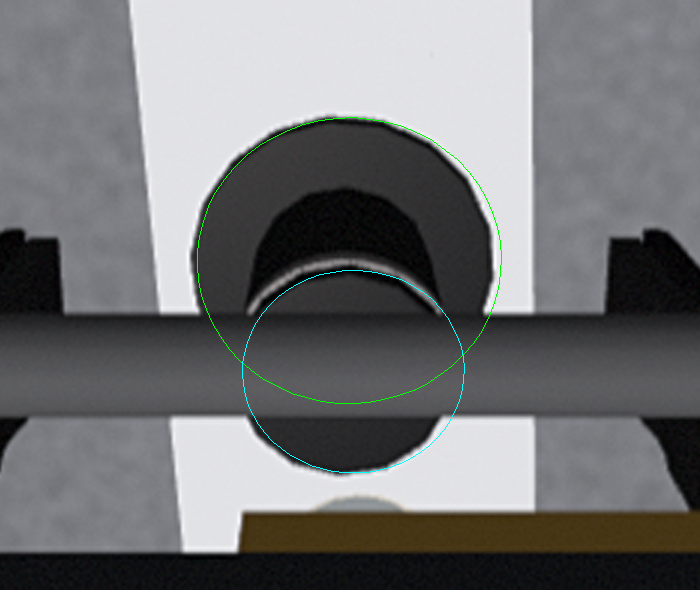

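View pics/c6.png

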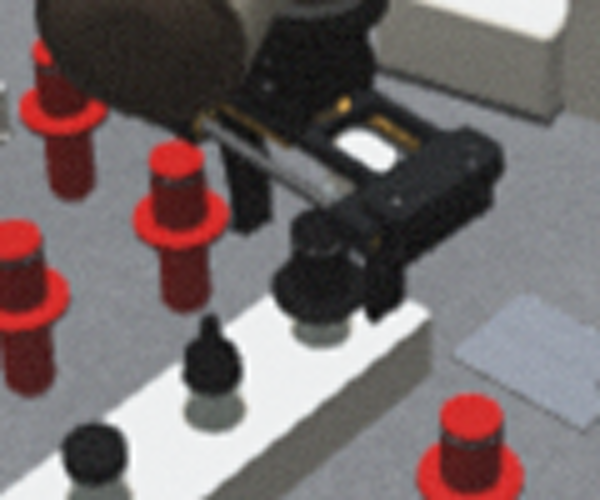

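Run:
```python
from h import *
for x in (.4705,.5705):
  for z in (.05,.065,.075,.083,.09): print(x,z,((proj('side',(x,.1085,z))-[210,190])*5).round(0), ((proj('side',(x,.099,z))-[210,190])*5).round(0),((proj('side',(x,.118,z))-[210,190])*5).round(0))
```

```text
0.4705 0.05 [391. 362.] [404. 353.] [378. 372.]
0.4705 0.065 [391. 341.] [404. 332.] [378. 350.]
0.4705 0.075 [390. 327.] [404. 317.] [377. 336.]
0.4705 0.083 [390. 315.] [404. 306.] [377. 325.]
0.4705 0.09 [390. 305.] [403. 296.] [377. 314.]
0.5705 0.05 [257. 271.] [270. 262.] [244. 279.]
0.5705 0.065 [256. 250.] [269. 241.] [243. 259.]
0.5705 0.075 [255. 236.] [268. 227.] [242. 244.]
0.5705 0.083 [254. 224.] [267. 216.] [241. 233.]
0.5705 0.09 [254. 214.] [267. 206.] [241. 223.]
```

drive_tool --moves '[0,0,0.02,0.125,0,0,0,255,0,0,0,0,0,0,255,0,0,0,0,0,0,255,0,0,0,0,0,0,255,0,0,0,0,0,0,255,0,0,0,0,0,0,255,0,0,0,0,0,0,255,0,0,0,0,0,0,255,0,0,0,0,0,0,255,0,0,0,0,0,0,255,0,0,0,0,0,0,255,0,0,0,0,0,0]' --grip_force 45

```text
time_s: 12.25
tcp_pos: [0.5193, 0.1082, 0.0447]
ee_rot: [-0.0, -0.707, 0.707, 0.0]
wrist_force: [0.8, 0.8, 0.3]
opening: 0.0291
```

drive_tool --moves '[255,0,0,-0.1,0,0,0,255,0,0,-0.2,0,0,0,255,0,0,-0.2,0,0,0,255,0,0,-0.2,0,0,0,255,0,0,-0.1,0,0,0,255,0,0,0,0,0,0]'

```text
time_s: 12.85
tcp_pos: [0.5199, 0.1085, 0.0777]
ee_rot: [-0.001, 0.707, -0.707, 0.0]
wrist_force: [-0.3, 0.3, -1.3]
opening: 0.029
```

```bash
python3 look.py 7 flange_underside side,wrist
python3 - <<'E'
from h import *
b=cv2.imread('pics/side_7.png')[180:280,210:330];cv2.imwrite('pics/c7.png',cv2.resize(b,None,fx=5,fy=5,interpolation=2))
E
```

```text
12.85 [0.51993231 0.10850017 0.07766987] [-9.87020482e-04  7.07138740e-01 -7.07074062e-01  3.15215413e-04] [-0.32645583  0.30601181 -1.30239791] 0.02899912768660697
side flange_underside 0.85 [220.9 209.1] [0.7447 0.1013 0.07  ]
side flange_underside 0.74 [299.8 287.8] [0.3767 0.1651 0.07  ]
side flange_underside 0.61 [214.7 253.3] [0.6147 0.2298 0.07  ]
side flange_underside 0.59 [271.9 236.2] [0.5566 0.082  0.07  ]
side flange_underside 0.55 [243.4 238.4] [0.6048 0.1406 0.07  ]
side flange_underside 0.47 [423.1 186.2] [ 0.3903 -0.3962  0.07  ]
wrist flange_underside 0.83 [114.4 239.1] [0.618  0.1129 0.07  ]
wrist flange_underside 0.57 [278.9 253. ] [0.5194 0.1218 0.07  ]
```

View pics/c7.png

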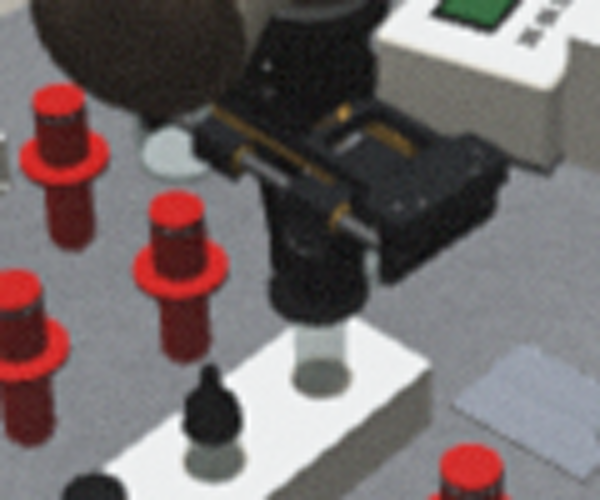

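View pics/wrist_7.png

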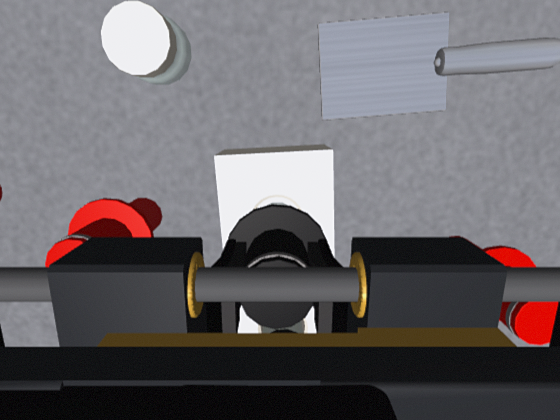

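drive_tool --moves '[255,0,0,-0.2,0,0,0,255,0,0,-0.4,0,0,0,255,0,0,-0.4,0,0,0,255,0,0,-0.4,0,0,0,255,0,0,-0.4,0,0,0,255,0,0,-0.3,0,0,0,255,0,0,-0.08,0,0,0,255,0,0,0,0,0,0]'

```text
time_s: 13.85
tcp_pos: [0.5194, 0.1083, 0.1641]
ee_rot: [0.0, -0.707, 0.707, -0.0]
wrist_force: [0.4, -0.4, -2.1]
opening: 0.0288
```

drive_tool --moves '[255,0.3,-0.05,0,0,0,0,255,0.6,-0.08,0,0,0,0,255,0.6,-0.08,0,0,0,0,255,0.6,-0.08,0,0,0,0,255,0.6,-0.08,0,0,0,0,255,0.6,-0.08,0,0,0,0,255,0.6,-0.08,0,0,0,0,255,0.6,-0.08,0,0,0,0,255,0.6,-0.08,0,0,0,0,255,0.6,-0.08,0,0,0,0,255,0.5,-0.08,0,0,0,0,255,0.26,0,0,0,0,0]'

```text
time_s: 15.05
tcp_pos: [0.5527, -0.1523, 0.1626]
ee_rot: [-0.001, -0.706, 0.708, 0.001]
wrist_force: [0.1, -0.4, -0.8]
opening: 0.029
```

drive_tool --moves '[255,0,0,0,0,0,0,255,0,0,0,0,0,0,255,0,0,0,0,0,0]'

```text
time_s: 15.35
tcp_pos: [0.5532, -0.1495, 0.1638]
ee_rot: [0.0, 0.707, -0.707, -0.0]
wrist_force: [-0.0, 0.6, -1.0]
opening: 0.0289
```

```bash
python3 look.py 8 well_mouth scene,side,wrist
python3 - <<'E'
from h import *
t=robot.read_state()['tcp_pos']
im=cv2.imread('pics/wrist_8.png');print(proj('wrist',(.5535,-.228,.1)))
b=cv2.resize(im,None,fx=2,fy=2)
th=np.linspace(0,6.29,60)
def circ(c,r,z,col):
    cv2.polylines(b,[(np.array([proj('wrist',(c[0]+r*np.cos(a),c[1]+r*np.sin(a),z)) for a in th])*2).astype(int)],False,col,1)
circ((.5537,-.228),.03,.1,(0,0,255));circ((.5537,-.228),.021,.1,(0,0,255))
circ(t+[0,.0004,0],.026,t[2]+.0303,(0,255,0));circ(t+[0,.0004,0],.015,t[2]+.0703,(255,255,0))
cv2.imwrite('pics/ov_8.png',b[0:600,200:960])
s=cv2.imread('pics/side_8.png')[110:230,280:400];c=cv2.imread('pics/scene_8.png')[90:210,200:320]
cv2.imwrite('pics/c8.png',cv2.resize(np.hstack([s,c]),None,fx=3.3,fy=3.3,interpolation=2))
E
```

```text
15.35 [ 0.55319666 -0.14948685  0.16375878] [ 2.77229241e-05  7.07403405e-01 -7.06810013e-01 -1.64609156e-04] [-0.02210312  0.59428574 -1.00164536] 0.028920455023558465
scene well_mouth 0.86 [253.4 166.5] [ 0.5576 -0.2192  0.1   ]
side well_mouth 0.59 [347.  179.8] [ 0.5522 -0.2273  0.1   ]
wrist well_mouth 0.78 [275.4  96.5] [ 0.556  -0.2292  0.1   ]
[278.97950301  98.66614385]
```

View pics/ov_8.png

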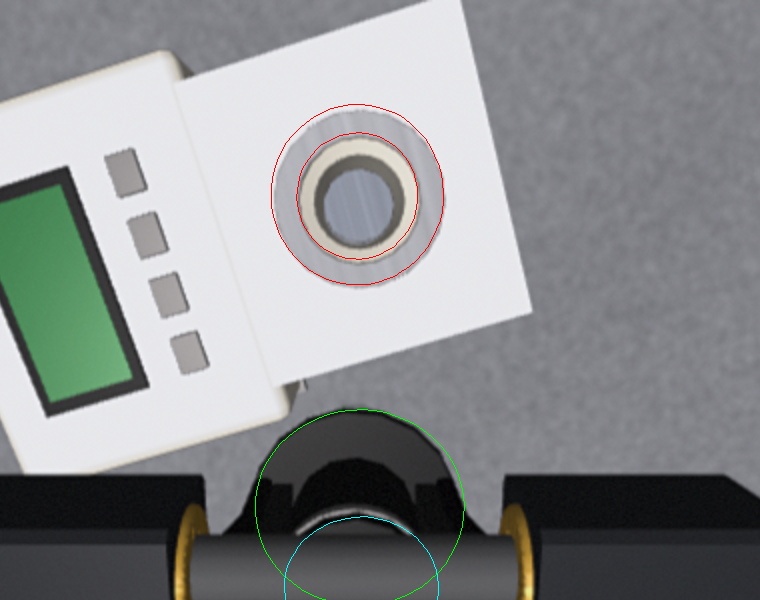

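View pics/c8.png

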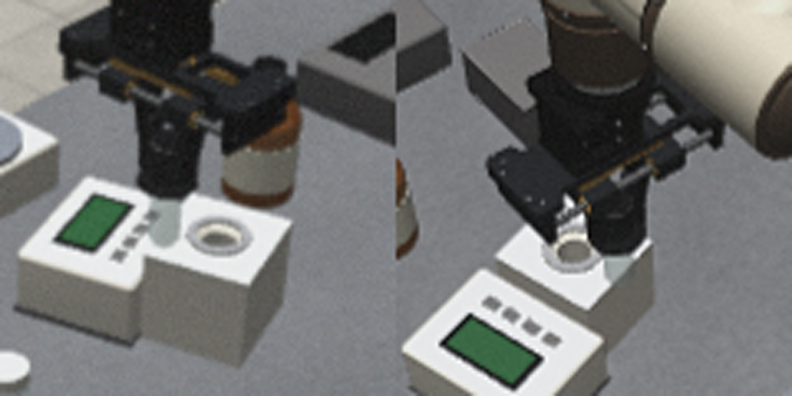

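drive_tool --moves '[255,0.3,0,0,0,0,0,255,0.4,0,0,0,0,0,255,0.4,0,0,0,0,0,255,0.4,0,0,0,0,0,255,0.3,0,0,0,0,0,255,0.14,0,0,0,0,0,255,0,0,0.3,0,0,0,255,0,0,0.2,0,0,0,255,0,0,0,0,0,0,255,0,0,0,0,0,0]'

```text
time_s: 16.65
tcp_pos: [0.5532, -0.2273, 0.1433]
ee_rot: [0.0, 0.707, -0.707, -0.0]
wrist_force: [0.1, 0.8, -1.5]
opening: 0.0291
```

```bash
cat > c9.py <<'E'
from h import *
import sys
tag=sys.argv[1]
st=robot.read_state();t=st['tcp_pos'];print(t,st['wrist_force'])
W=(.5535,-.2268); th=np.linspace(0,6.29,60); out=[]
for c in ('side','scene'):
    im=robot.capture(c);save(f'{c}_{tag}.png',im)
    b=cv2.resize(cv2.imread(f'pics/{c}_{tag}.png'),None,fx=5,fy=5,interpolation=2)
    p=(proj(c,(*W,.12))*5).astype(int)
    out.append(b[p[1]-280:p[1]+200,p[0]-200:p[0]+200])
save_=cv2.imwrite(f'pics/c_{tag}.png',np.hstack(out))
im=robot.capture('wrist');save(f'wrist_{tag}.png',im)
E
python3 c9.py 9
```

```text
[ 0.55324041 -0.2272774   0.14334884] [ 0.07522028  0.80508694 -1.50113169]
```

View pics/c_9.png

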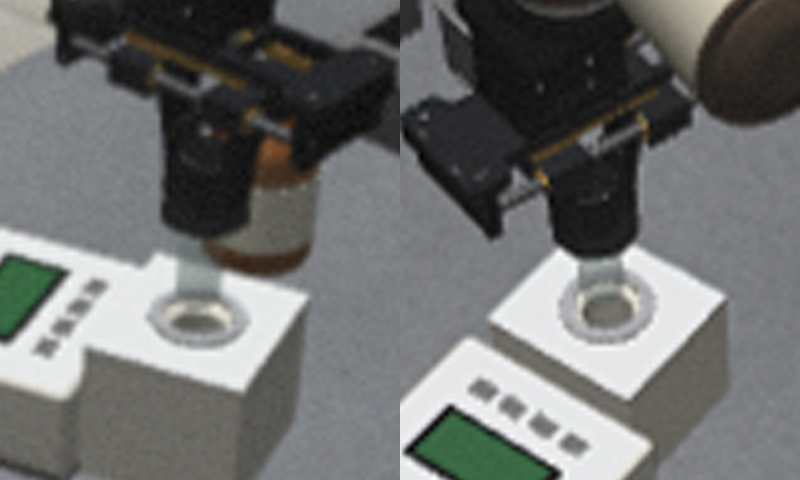

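View pics/wrist_9.png

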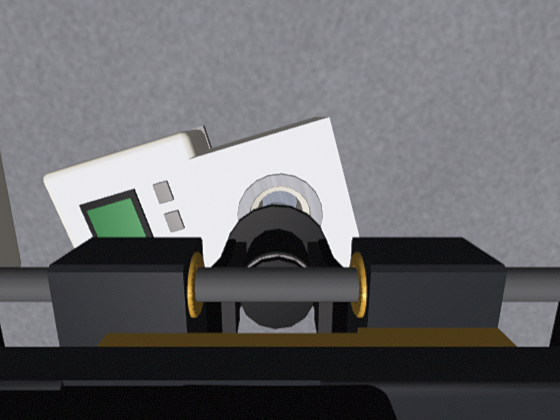

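Run:
```python
from h import *
W=np.array([.5535,-.2268])
for c in ('side','scene'):
    f=lambda x,y,z:(proj(c,(x,y,z))-proj(c,(*W,.12)))*5+[200,280]
    print(c,'ring',f(*W,.1).round(1),'flange',f(*W,.171).round(1),'per mm x',(f(W[0]+.001,W[1],.171)-f(*W,.171)).round(2),'y',(f(W[0],W[1]+.001,.171)-f(*W,.171)).round(2))
b=cv2.imread('pics/c_9.png');
cv2.imwrite('pics/c_9z.png',cv2.resize(np.hstack([b[120:360,120:300],b[150:390,520:700]]),None,fx=2.2,fy=2.2,interpolation=2))
```

```text
side ring [197.6 307.8] flange [206.2 206.9] per mm x [-1.35 -0.65] y [-1.09  0.67]
scene ring [202.4 301.2] flange [193.7 223.4] per mm x [-1.38  0.78] y [0.97 0.99]
```

View pics/c_9z.png

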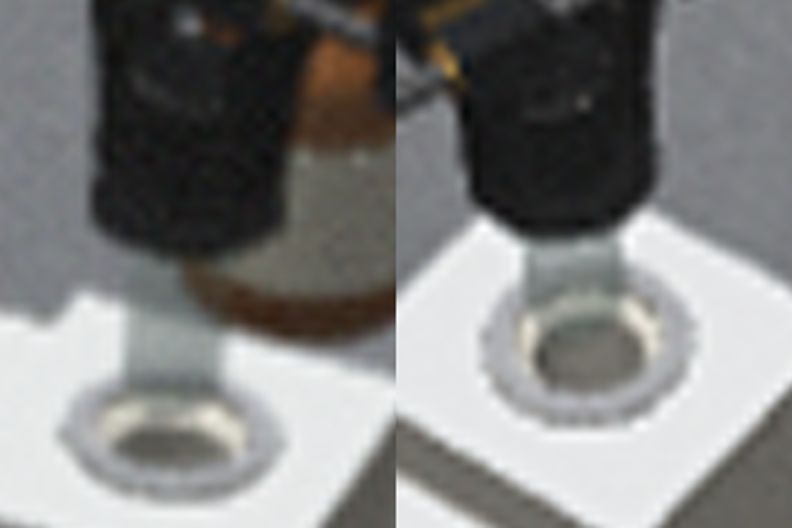

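drive_tool --moves '[255,-0.018,0.0125,0.1,0,0,0,255,0,0,0.15,0,0,0,255,0,0,0.15,0,0,0,255,0,0,0.1,0,0,0,255,0,0,0,0,0,0,255,0,0,0,0,0,0]'

```text
time_s: 17.4
tcp_pos: [0.5529, -0.2272, 0.1237]
ee_rot: [-0.0, -0.707, 0.707, 0.0]
wrist_force: [0.5, 1.0, -0.6]
opening: 0.0287
```

drive_tool --moves '[255,0,0,0.1,0,0,0,255,0,0,0.15,0,0,0,255,0,0,0.15,0,0,0,255,0,0,0.15,0,0,0,255,0,0,0.1,0,0,0,255,0,0,0,0,0,0]'

```text
time_s: 18.0
tcp_pos: [0.5523, -0.2269, 0.0968]
ee_rot: [-0.001, -0.707, 0.707, 0.001]
wrist_force: [-0.5, -0.3, -1.1]
opening: 0.0293
```

```bash
python3 c9.py 10
```

```text
[ 0.55229107 -0.22692157  0.09684867] [-0.46091143 -0.31879722 -1.09047307]
```

View pics/c_10.png

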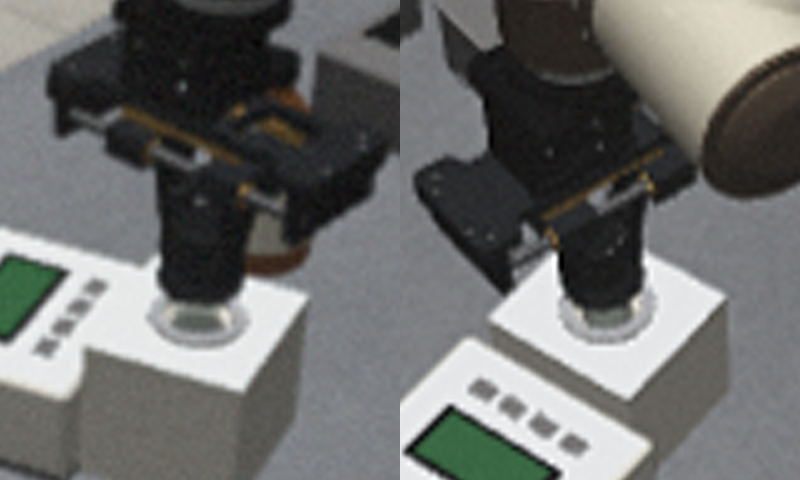

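drive_tool --moves '[255,0,0,0.1,0,0,0,255,0,0,0.1,0,0,0,255,0,0,0,0,0,0,255,0,0,0,0,0,0]'

```text
time_s: 18.55
tcp_pos: [0.5528, -0.227, 0.0898]
ee_rot: [-0.0, -0.707, 0.707, 0.0]
wrist_force: [-0.4, -0.7, -0.6]
opening: 0.0292
```

drive_tool --moves '[255,0,0,0.05,0,0,0,255,0,0,0.05,0,0,0,255,0,0,0,0,0,0,255,0,0,0,0,0,0]'

```text
time_s: 18.95
tcp_pos: [0.5529, -0.2271, 0.0862]
ee_rot: [0.0, 0.707, -0.707, 0.0]
wrist_force: [-0.9, 0.5, 3.7]
opening: 0.0291
```

drive_tool --moves '[255,0,0,0.05,0,0,0,255,0,0,0.05,0,0,0,255,0,0,0.05,0,0,0,255,0,0,0.05,0,0,0,255,0,0,0.025,0,0,0,255,0,0,0,0,0,0,255,0,0,0,0,0,0]'

```text
time_s: 19.65
tcp_pos: [0.553, -0.2272, 0.0773]
ee_rot: [0.0, 0.707, -0.707, 0.0]
wrist_force: [-2.2, 1.1, 6.4]
opening: 0.0292
```

drive_tool --moves '[255,0,0,0.02,0,0,0,255,0,0,0,0,0,0]'

```text
time_s: 19.85
tcp_pos: [0.553, -0.2272, 0.0766]
ee_rot: [0.0, 0.707, -0.707, 0.0]
wrist_force: [-2.4, 1.4, 7.3]
opening: 0.029
```

drive_tool --moves '[255,0,0,0.02,0,0,0,255,0,0,0,0,0,0]'

```text
time_s: 20.05
tcp_pos: [0.553, -0.2272, 0.0759]
ee_rot: [0.0, 0.707, -0.707, 0.0]
wrist_force: [-1.9, 0.7, 7.3]
opening: 0.0291
```

drive_tool --moves '[255,0,0,0.02,0,0,0,255,0,0,0,0,0,0]'

```text
time_s: 20.25
tcp_pos: [0.553, -0.2273, 0.0752]
ee_rot: [0.0, 0.707, -0.707, 0.0]
wrist_force: [-2.5, 0.6, 7.4]
opening: 0.0288
```

drive_tool --moves '[255,0,0,0.01,0,0,0,255,0,0,0,0,0,0]'

```text
time_s: 20.45
tcp_pos: [0.5531, -0.2273, 0.0748]
ee_rot: [0.0, 0.707, -0.707, 0.0]
wrist_force: [-2.8, 0.9, 7.1]
opening: 0.0295
```

drive_tool --moves '[255,0,0,0.01,0,0,0,255,0,0,0,0,0,0]'

```text
time_s: 20.65
tcp_pos: [0.5531, -0.2273, 0.0747]
ee_rot: [0.0, 0.707, -0.707, 0.0]
wrist_force: [-2.3, 2.8, 8.3]
opening: 0.0289
```

drive_tool --moves '[255,0,0,0.01,0,0,0,255,0,0,0,0,0,0]'

```text
time_s: 20.85
tcp_pos: [0.5531, -0.2273, 0.0747]
ee_rot: [0.0, 0.707, -0.707, 0.0]
wrist_force: [-2.5, 3.2, 9.4]
opening: 0.0292
```

drive_tool --moves '[255,0,0,0.01,0,0,0,255,0,0,0,0,0,0]'

```text
time_s: 21.05
tcp_pos: [0.5531, -0.2273, 0.0747]
ee_rot: [0.0, 0.707, -0.707, 0.001]
wrist_force: [-3.1, 1.8, 10.6]
opening: 0.0289
```

drive_tool --moves '[255,0,0,0.02,0,0,0,255,0,0,0.02,0,0,0,255,0,0,0,0,0,0,255,0,0,0,0,0,0]'

```text
time_s: 21.45
tcp_pos: [0.5531, -0.2273, 0.0746]
ee_rot: [0.0, 0.708, -0.707, 0.001]
wrist_force: [-6.4, 3.5, 19.2]
opening: 0.0292
```

```bash
python3 c9.py 11
python3 - <<'E'
from h import *
b=cv2.imread('pics/c_11.png')
cv2.imwrite('pics/c_11z.png',cv2.resize(np.hstack([b[180:400,100:300],b[180:400,500:700]]),None,fx=2,fy=2,interpolation=2))
b=cv2.imread('pics/wrist_11.png');cv2.imwrite('pics/w11z.png',cv2.resize(b[190:350,190:370],None,fx=3.5,fy=3.5,interpolation=2))
E
```

```text
[ 0.55308553 -0.22734447  0.07461049] [-6.42493634  3.46988687 19.17665805]
```

View pics/c_11z.png

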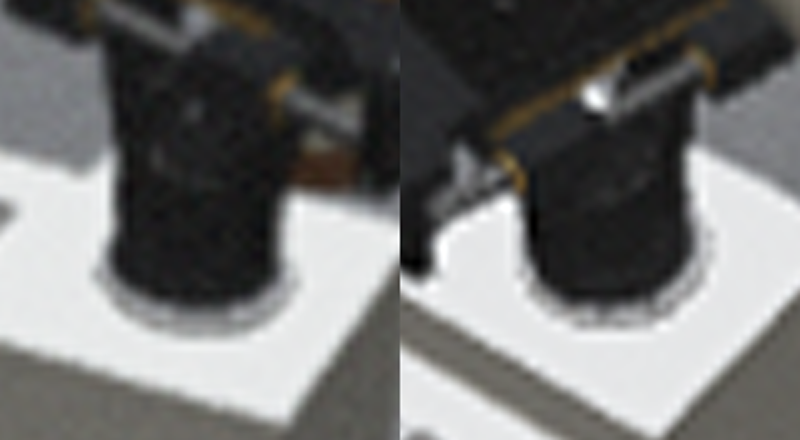

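View pics/w11z.png

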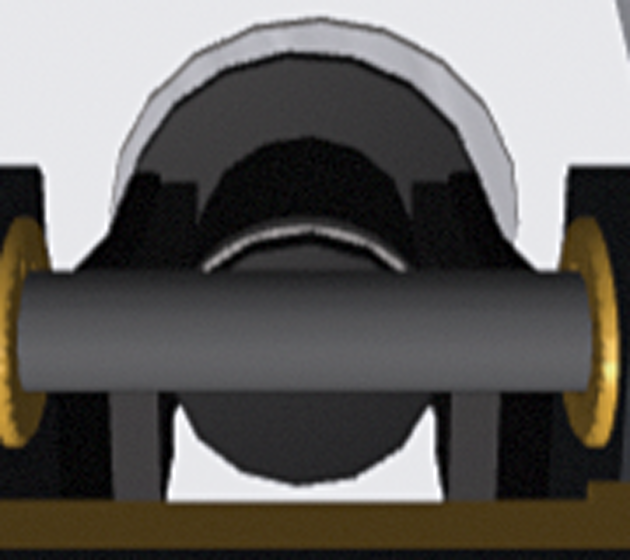

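drive_tool --moves '[255,0,0,-0.01,0,0,0,255,0,0,0,0,0,0,255,0,0,0,0,0,0]'

```text
time_s: 21.9
tcp_pos: [0.5531, -0.2273, 0.0746]
ee_rot: [0.0, 0.707, -0.707, 0.001]
wrist_force: [-5.7, 4.0, 17.1]
opening: 0.0291
```

drive_tool --moves '[255,0,0,0,0,0,0,255,0,0,0,0,0,0,255,0,0,0,0,0,0,255,0,0,0,0,0,0,255,0,0,0,0,0,0]'

```text
time_s: 22.4
tcp_pos: [0.5531, -0.2273, 0.0746]
ee_rot: [0.0, 0.707, -0.707, 0.001]
wrist_force: [-5.2, 2.6, 17.1]
opening: 0.029
```

```bash
python3 -c "
from bench import robot
print(robot.job_done()); s=robot.read_state(); print(s['time_s'],s['tcp_pos'],s['wrist_force'],s['opening'])"
```

```text
the job is handed in; nothing more can be done
None
the job is handed in; nothing more can be done
```

I took the black-flanged vial from the rack's end hole by its cap, lowered it into the photometer's well and pressed it down until its flange met the stop ring. I handed the job in at about 22.4 s, with the gripper still holding the vial down.

- **First grasp failed:** the fingers slipped off the cap and closed empty on the first lift. The pictures showed the fingertips about 33 mm higher than the reported TCP. The vial was still upright in its hole, so I gripped it again lower and the second lift held.
- **Flange on the stop:** the arm stopped at a TCP height of 0.0746–0.0747 m, within 0.1 mm of the height worked out for the flange on the ring. From there the force rose while the height stayed put, and the side, scene and wrist pictures showed the flange on the ring.
- **Force:** at the end the push was steady at about 17 N on the wrist sensor, or about 18 N allowing for the vial's weight. The highest reading I saw was 19.2 N, against the 30 N limit.
- **Sideways load:** about 6 N of sideways force remained at the end, so the vial is probably about 1 mm off centre in the well.
- **Not checked:** I took no picture after the last 0.4 mm back-off. The state could not be read after hand-in, so the final second is unconfirmed.

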